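# Clamp a length of tube in the notched bench clamp

## Robot

A 6-joint arm with a two-finger parallel gripper is mounted at the origin on the work surface. World frame = base frame: x ahead of the robot, y to its left, z up, the work surface at z = 0. Lengths are in m, angles in degrees, forces in N, time in s.
With the tool pointing down it reaches from about 0.4 to 0.825 m from the base axis. Payload 7 kg.
Tool frame: the origin (TCP) lies midway between the tips of the shut fingers; the grasp point (between the pads) lies 19 mm behind it; z points along the fingers, y is the line along which they close (so a half turn about z gives the same grasp; the last joint's range is limited). The gripper opens to 88 mm and grips with 3 to 60 N. Pads are 19 mm wide; open, the fingers measure 130 mm over their backs; the gripper's body (78 mm by 193 mm) begins 47 mm behind the grasp point.
Start: joints at [80.105, 20.546, 0.682, 0, -70.136, -16.507], TCP at [0.3, 0.605, 0.227] pointing down, gripper open.
Joint ranges: [-176.03, 176.03], [-82.01, 121.73], [-58.28, 71.71], [-173.87, 95.51], [-174.79, -0.11], [-173.66, 173.66]. Speed limits (degrees/s): [136.94, 136.94, 172.46, 180, 180, 180].

## Interface

Orientations are given as [roll, pitch, yaw] about the fixed x, y, z axes, in that order (R = Rz(yaw) Ry(pitch) Rx(roll)).
In Python, from plant import ctrl, viewer, close_job gives the robot as it stands. The module is installed in compiled form; this text tells all that it offers.
- The arm moves only by the tool step_arm, never from a script. Its argument "moves" is a list that holds one entry, the list of rows, each a list of 5 numbers: the shift along the world's x, y, z in cm, then the turn about the world's z in rad, then the finger opening in cm, from 0 to 8.76. In form: [[[tx, ty, tz, twist, grip], ...]]. A call has 1 to 10 rows; each row shifts and turns the commanded pose from where the row before left it; what a row does not reach is not made up. A row lasts 1/10 s, in which the tool goes at most 50 mm and 8.59 degrees, less where a joint would pass 70% of its speed; a pose out of reach is approached as far as the arm can. A call with a gripper value outside its range is refused whole. The fingers move at their own pace and stop on an object; the grip force is fixed at half the most. Time passes only in rows, so rows that do not move let the fingers close. It gives the time, the measured TCP pose, the force, the opening and the grip force at its end, in the units of the state.
- ctrl.get_obs(): the state, without advancing time (a new reading comes with each control period).
- viewer.snapshot(name): name is "scene" or "side" or "wrist"; returns (picture, depth): 420x560x3 uint8, blue, green, red; 420x560 float32, m along the optical axis (not along the pixel's ray), 0 where there is no reading.
- viewer.camera_info(name): a dict with "camera_matrix" (3x3 intrinsics, pixels), "eye" and "orientation" of the camera in the world. Camera axes: x right, y down, z forward; pixel columns grow to the right and rows downward; lengths in m; the calibration is good to about 2 mm. A picture is of the moment at which its call begins: read the wrist's pose just before it. camera_info takes no time and is no camera call; for the wrist camera it gives the pose at the moment of the call.
- close_job(): hands the job in; it is judged then, once.
The state is a dict: "clock": time; "joint_pos": joint angles; "qvel": joint speeds; "tau": joint torques, N m; "tool_pos": TCP position; "orientation": TCP orientation; "force": force on the tool from outside, world axes, zero at the start; "moment": the same for the moment, N m; "opening": finger opening in m; "gripper_force": force on a finger pad.
Only numpy, scipy, OpenCV 4.12 (cv2) and the standard library are available. Lean on these libraries where they do the work, as an engineer would, in place of code of your own. Each camera call takes 0.05 s, during which the arm holds its last target. There are 200 camera calls.

## Task

Draw the square tube out of its stock sleeve by the end that sticks out, let go of it on the bench, take it again round its middle and lay it (do not drop it) flat in the trough of the bench clamp. Then lift the release bar of the clamp's carriage, slide the carriage up against the tube so that the tube is pushed home against the fixed stop, and let the release bar go so that it drops into the nearest notch and holds the tube with hardly any play. Leave the tin, the brush and the hammer alone.

Things in the scene. Friction and masses are not known exactly. Their poses are not given: they have to be found in the camera images.
- tube: Loose bare-metal square tube, 160 mm long, 36 x 36 mm, about 0.4 kg. Origin: centre of its underside; x along its length, z up. At the start it lies on the bench in the stock sleeve with 50 to 62 mm sticking out of the mouth.
- mouth (a point): Middle of the stock sleeve's open mouth, at bench height. The sleeve is a dark sheet-steel box without a floor, screwed to the bench: 128 mm long, 56 wide, 46 high outside; 48 wide, 42 high inside; closed on top and at the back. x points into the sleeve (the tube comes out towards -x), z up.
- clamp: Grey steel clamp fixed to the bench. x runs from its fixed stop towards the carriage, y across, z up. Origin at bench height under the middle of the tube when home. Base plate 350 x 124 mm (x -105 to +245), 10 mm thick. Stop face at x = -80 mm, stop 52 mm high. From x = +75 mm on, a toothed track for the carriage runs along each side (y = +-50 mm).
- seat (a point): Trough floor, 10 mm above the bench, under the tube's centre when the tube is home; axes as the clamp. Trough 44 mm wide between two pairs of cheeks (x -76 to -41 and +41 to +76 mm), upright to 38 mm above the bench, flared to 68 mm wide at about 50 mm. Between the pairs the sides are open for fingers down to the base plate; beside the cheeks there is no room for fingers.
- carriage (a joint): Slide of the carriage along the clamp's x, m: gap from its face to the end of a tube that is home; grows away from the stop, -0.012 to 0.085. Notches every 14 mm: -0.012 (only with no tube), 0.002, 0.016 ... 0.072, each with 1 mm play either way. Starts caught in one of 0.030 to 0.072. About 1 N of friction when released.
- release (a joint): Height of the release bar over its lowest position, m, 0 to 0.016. At 0 its feet stand in a notch and the carriage is locked; above about 0.009 they clear the teeth and the carriage slides. Spring and weight pull it down with 7 to 9 N. Let go, it falls, and the slanting tooth tops lead it and the carriage into the nearest notch.
- handle (a point): Middle of the release bar's crosspiece: level steel bar 116 mm long across the clamp (y), 14 mm thick (x), 16 mm high, on two uprights at its ends (y = +-50 mm). At mid-height, 82 mm above the bench when down; 26 mm free between bar and carriage top. It lies 35 mm behind the carriage's face and moves with carriage and bar. Axes as the clamp.
- tin: Bystander: closed round metal tin with a paper band, 90 mm across, 110 mm high. Origin: centre of its underside.
- brush: Bystander: broom head lying bristles down, wooden back 200 x 45 mm, 85 mm high with its stub. Origin: centre of its underside.
- hammer: Bystander: hammer lying on the bench, about 0.25 m long.
- face (a point): Middle of the carriage's flat face that meets the tube's end, 28 mm above the bench. The carriage is a dark steel block reaching 70 mm from here along x, 70 mm wide, its top 48 mm above the bench. Axes as the clamp.
Mind the look-alikes: they are no part of the job. Leave any blue or yellow look-alike of the tube alone.

How it is judged:
By the outcome, as a careful person would: the job done as asked, in the order asked, and still so for the second after the job is handed in, with the robot touching nothing.
It also fails if it takes over 67 s, if anything falls off the work surface, if the arm or the gripper's body presses on something with over 40 N, if the wrist force passes 120 N, or if a joint passes its speed limit or range.

## Working session

There is one attempt and no reset: what is moved stays moved. The work goes in short steps, Python scripts to look and compute and a tool call to move; the robot and the scene stay as the last step left them, time stands still between calls to the robot, and variables do not carry over. Pictures are saved under pics/ and viewed, at most 10 in all, crops included, and the job is handed in when it is done.

Besides the shell and the picture viewer there is one more tool, called after "Emit:" as a command line: name --argument value ..., lists and objects as JSON in quotes. step_arm: Moves the arm, as the interface text tells. Its arguments: {"type":"object","properties":{"moves":{"type":"array","items":{"type":"array","items":{"type":"array","items":{"type":"number"}}}}},"required":["moves"]}

```bash
mkdir -p pics
cat > h.py <<'E'
import numpy as np,cv2
from scipy.spatial.transform import Rotation as R
from plant import ctrl,viewer,close_job
def snap(n,f=None):
    ci=viewer.camera_info(n); im,d=viewer.snapshot(n)
    if f: cv2.imwrite('pics/%s.png'%f,im); np.savez('pics/%s.npz'%f,im=im,d=d,K=ci['camera_matrix'],eye=ci['eye'],o=np.array(ci['orientation']))
    return im,d,ci
def load(f):
    z=np.load('pics/%s.npz'%f); return z['im'],z['d'],z['K'],z['eye'],z['o']
def Rm(o):
    o=np.array(o); return o if o.shape==(3,3) else R.from_euler('xyz',o,degrees=True).as_matrix()
def cloud(f):
    im,d,K,e,o=load(f); v,u=np.mgrid[:d.shape[0],:d.shape[1]]
    p=np.stack([(u-K[0,2])/K[0,0]*d,(v-K[1,2])/K[1,1]*d,d],-1)
    return im,d,p@Rm(o).T+e
def ray(f,u,v,z):
    im,d,K,e,o=load(f); r=Rm(o)@np.linalg.solve(K,[u,v,1.]); return e+r*(z-e[2])/r[2]
E
python3 - <<'E'
from h import *
for n in('scene','side','wrist'):
    im,d,ci=snap(n,n+'0'); print(n,ci)
print(ctrl.get_obs())
a=[cv2.imread('pics/%s0.png'%n) for n in('side','wrist')]
cv2.imwrite('pics/sw.png',cv2.resize(np.hstack(a),(800,300)))
E
```

```text
scene {'camera_matrix': array([[392.47087238,   0.        , 281.84382365],
       [  0.        , 392.47087238, 214.59310172],
       [  0.        ,   0.        ,   1.        ]]), 'eye': array([1.22943347, 0.31416475, 1.05700697]), 'orientation': array([-144.32394549,   -0.52451148,  111.35316105])}
side {'camera_matrix': array([[499.31458227,   0.        , 281.32549568],
       [  0.        , 499.31458227, 207.25965879],
       [  0.        ,   0.        ,   1.        ]]), 'eye': array([ 0.45042692, -1.03445815,  0.87858189]), 'orientation': array([-125.69422109,   -1.17579465,   -4.97978901])}
wrist {'camera_matrix': array([[329.78792929,   0.        , 283.1954101 ],
       [  0.        , 329.78792929, 208.00688134],
       [  0.        ,   0.        ,   1.        ]]), 'eye': array([0.3709632 , 0.568328  , 0.38413851]), 'orientation': array([ 1.62894305e+02,  2.32179122e-02, -1.16401751e+02])}
{'clock': 0.15, 'joint_pos': array([ 8.01043015e+01,  2.05806898e+01,  6.46115875e-01, -1.58817217e-02,
       -7.01347985e+01, -1.65055534e+01]), 'qvel': array([ 0.02042883, -0.07410233,  0.08266183,  0.06802983,  0.03675232,
       -0.03815389]), 'tau': array([-1.19738761e-03, -5.83276570e+01,  2.93287933e+01,  7.00117037e+00,
        8.78874154e-03, -1.10543422e-04]), 'tool_pos': array([0.30000948, 0.60425638, 0.22585106]), 'orientation': array([ 1.79929244e+02, -5.39457537e-03, -2.64066544e+01]), 'force': array([-0.13579562,  0.18735423, -0.33028299]), 'moment': array([-0.0206884 ,  0.00305598,  0.03810446]), 'gripper_force': 0.0, 'opening': 0.08764122441244629}
```

View pics/scene0.png

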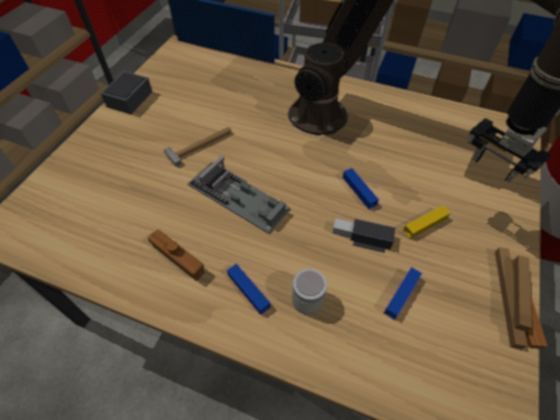

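View pics/sw.png

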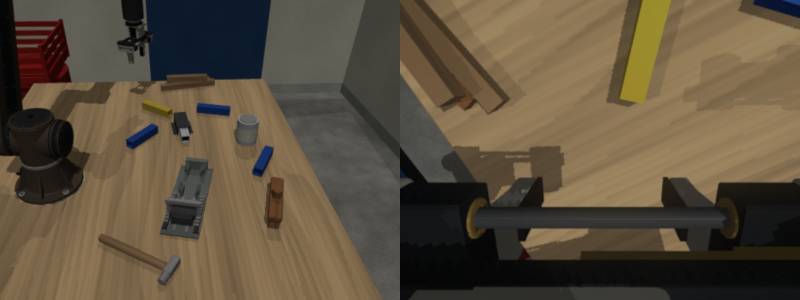

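The scene shows the sleeve around (375,234) with bare tube end at (343,228). The clamp runs (190,180)-(288,215), with the carriage and bar at the left end (210,178). In the side view the bar is at the near end. Next: zoomed crops.

Run:
```python
from h import *
im=cv2.imread('pics/scene0.png'); a=cv2.resize(im[145:265,180:420],(800,400),interpolation=cv2.INTER_CUBIC)
cv2.imwrite('pics/c1.png',a)
im=cv2.imread('pics/side0.png'); a=cv2.resize(im[145:345,215:315],(300,600),interpolation=cv2.INTER_CUBIC)
cv2.imwrite('pics/c2.png',a)
# sleeve top pts
_,d,P=cloud('scene0'); 
for n in('scene0','side0'):
  im,d,P=cloud(n); z=P[...,2]; x=P[...,0];y=P[...,1]
  m=(d>0)&(x>.35)&(x<.85)&(y>-.35)&(y<.4)&(im.max(2)<70)&(z>.040)&(z<.056)
  c,l,s,_c=cv2.connectedComponentsWithStats(m.astype(np.uint8))
  for i in range(1,c):
    if s[i,4]>60:
      q=P[l==i]; r=cv2.minAreaRect(q[:,:2].astype(np.float32)*1000); print(n,s[i],np.median(q,0),r)
```

```text
scene0 [201 165  24  23 243] [ 0.48691317 -0.21638105  0.04742716] ((484.3135681152344, -216.38475036621094), (47.354949951171875, 102.47295379638672), 86.07490539550781)
scene0 [352 220  42  22 563] [0.50251996 0.34220869 0.04549103] ((501.0857238769531, 341.04205322265625), (55.89810562133789, 121.47492980957031), 5.9668965339660645)
scene0 [153 244  50  33  85] [ 0.82361571 -0.14149038  0.04670172] ((819.077880859375, -175.70541381835938), (173.88180541992188, 35.09577178955078), 85.1567611694336)
side0 [243 158  23  22 363] [0.49860319 0.33372964 0.04767824] ((499.98565673828125, 339.5944519042969), (56.79191970825195, 126.5299301147461), 5.801891326904297)
side0 [258 225  33  15 223] [0.53987398 0.01897877 0.0467603 ] ((539.1546630859375, 7.634550094604492), (47.67966842651367, 81.77226257324219), 79.24015045166016)
side0 [249 254   9  14  78] [ 0.47821484 -0.10426238  0.04682247] ((478.514404296875, -103.63038635253906), (39.98005294799805, 17.184185028076172), 77.79161071777344)
side0 [273 257   9  13  63] [ 0.53790786 -0.12009584  0.04766684] ((538.189208984375, -116.75288391113281), (38.246360778808594, 14.663997650146484), 73.28898620605469)
side0 [375 285  19  27 102] [ 0.76122599 -0.27847505  0.04785201] ((757.5469360351562, -250.0509490966797), (35.41039276123047, 83.16722106933594), 13.536432266235352)
side0 [234 286  47  24 759] [ 0.47912537 -0.23021951  0.04874428] ((481.05828857421875, -227.60821533203125), (63.81911087036133, 107.10404205322266), 79.90433502197266)
```

View pics/c1.png

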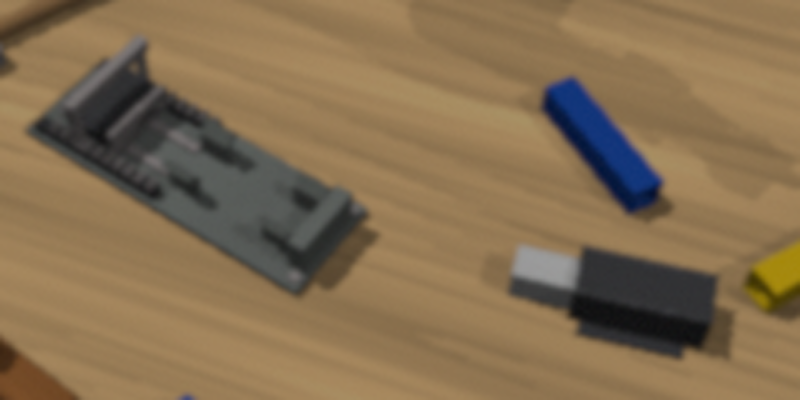

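View pics/c2.png

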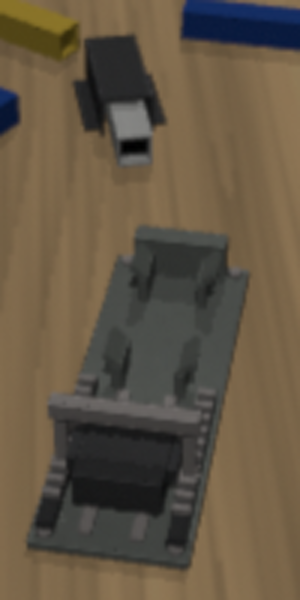

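The crops show the bare tube end at crop1 (545,268), sticking out of the sleeve toward -y, and the clamp with its stop at crop1 (320,220). The carriage and bar are at crop1 (105,80). The cheeks lie between them.

```bash
cat > m.py <<'E'
from h import *
def clamp(n,box=(.38,.65,-.36,.1)):
  im,d,P=cloud(n); x,y,z=P[...,0],P[...,1],P[...,2]
  f=im.astype(int); gray=(f.max(2)-f.min(2)<28)
  m=(d>0)&gray&(x>box[0])&(x<box[1])&(y>box[2])&(y<box[3])&(z>.005)&(z<.016)
  m=cv2.morphologyEx(m.astype(np.uint8),cv2.MORPH_OPEN,np.ones((2,2)))
  q=P[m>0]; r=cv2.minAreaRect(q[:,:2].astype(np.float32)*1000); print(n,'base',len(q),r)
  m=(d>0)&(x>box[0])&(x<box[1])&(y>box[2])&(y<box[3])&(z>.068)&(z<.11)
  q=P[m]; print('bar',len(q),np.median(q,0),np.percentile(q[:,2],95),cv2.minAreaRect(q[:,:2].astype(np.float32)*1000))
  m=(d>0)&(x>.48)&(x<.62)&(y>-.06)&(y<.08)&(z>.044)&(z<.06)
  q=P[m]; print('stop',len(q),np.median(q,0),cv2.minAreaRect(q[:,:2].astype(np.float32)*1000))
def tube(n,box=(.42,.6,.15,.32)):
  im,d,P=cloud(n); x,y,z=P[...,0],P[...,1],P[...,2]
  m=(d>0)&(x>box[0])&(x<box[1])&(y>box[2])&(y<box[3])&(z>.029)&(z<.041)&(im.max(2)>100)
  q=P[m]; print(n,'tube',len(q),np.median(q,0),cv2.minAreaRect(q[:,:2].astype(np.float32)*1000))
E
python3 - <<'E'
from m import *
for n in('scene0','side0'): clamp(n);tube(n)
E
```

```text
scene0 base 1552 ((772.2274169921875, 111.86181640625), (956.5234375, 291.4068603515625), 40.81173324584961)
bar 184 [ 0.48600263 -0.2204102   0.08748443] 0.09202254164789288 ((479.6947021484375, -222.52615356445312), (20.55537986755371, 120.16867065429688), 75.03599548339844)
stop 207 [0.54425233 0.0295886  0.05020899] ((539.7554931640625, 14.392293930053711), (60.43722152709961, 83.74195861816406), 78.0102767944336)
scene0 tube 182 [0.50804751 0.24847067 0.03566073] ((508.36810302734375, 249.20953369140625), (38.61845016479492, 58.79033279418945), 5.881200313568115)
side0 base 2526 ((453.87554931640625, -484.69207763671875), (1088.68359375, 154.22811889648438), 81.57744598388672)
bar 455 [ 0.48067528 -0.22398129  0.08916328] 0.09274522391770393 ((480.0950622558594, -221.5138702392578), (19.73627471923828, 116.10128021240234), 73.9060287475586)
stop 303 [0.54132501 0.02648395 0.05126173] ((539.5886840820312, 15.069427490234375), (61.03450012207031, 83.06278228759766), 77.99479675292969)
side0 tube 124 [0.50798953 0.25075577 0.03719889] ((507.90789794921875, 252.7965850830078), (34.835243225097656, 62.64096450805664), 7.263067245483398)
```

Emit:
step_arm --moves '[[[2.1, -3.6, 0, -0.1, 8.76], [2.1, -3.6, 0, -0.1, 8.76], [2.1, -3.6, 0, -0.1, 8.76], [2.1, -3.6, 0, -0.1, 8.76], [2.1, -3.6, 0, -0.1, 8.76], [2.1, -3.6, 0, -0.1, 8.76], [2.1, -3.6, -1, -0.1, 8.76], [2.1, -3.6, -1, -0.1, 8.76], [2.1, -3.6, -1, -0.1, 8.76], [2.1, -3.6, -1, -0.1, 8.76]]]'

```text
clock: 1.15
tool_pos: [0.5106, 0.243, 0.1862]
orientation: [-180.0, 0.0, -83.9]
force: [0.5, 1.1, 0.6]
opening: 0.0875
gripper_force: 0.0
```

Emit:
step_arm --moves '[[[0, 0, 0, 0, 8.76], [0, 0, 0, 0, 8.76]]]'

```text
clock: 1.35
tool_pos: [0.5104, 0.2434, 0.1862]
orientation: [180.0, -0.0, -83.8]
force: [-0.5, -0.2, 0.4]
opening: 0.0876
gripper_force: 0.0
```

Run:
```python
from m import *
snap('wrist','w1');tube('w1')
im,d,P=cloud('w1');z=P[...,2];print(np.percentile(d,[0,50,100]))
m=(d>.05)&(P[...,1]>.2)&(P[...,1]<.5)&(P[...,0]>.4)&(P[...,0]<.6)&(z>.040)&(z<.052)
print('sleeve',m.sum(),cv2.minAreaRect(P[m][:,:2].astype(np.float32)*1000))
m=(d>.05)&(P[...,0]>.3)&(abs(z)<.02); print('bench z',np.median(z[m]))
print(ctrl.get_obs()['tool_pos'],ctrl.get_obs()['orientation'])
```

```text
w1 tube 2252 [0.50639311 0.25037993 0.03660134] ((505.9252624511719, 252.0177001953125), (35.72980499267578, 60.95368957519531), 5.393950462341309)
[0.         0.31614549 0.4229894 ]
sleeve 4523 ((496.7948913574219, 344.62579345703125), (56.01732635498047, 130.06658935546875), 5.987286567687988)
bench z 0.000527928846426079
[0.5102792  0.2443729  0.18650089] [ 1.79993215e+02 -3.69040727e-03 -8.37120480e+01]
```

View pics/w1.png

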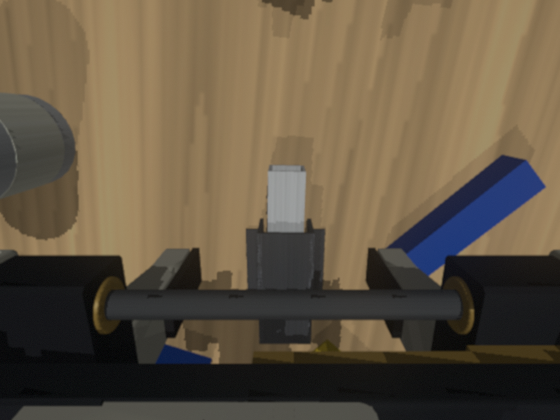

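The wrist view shows the tube end at (286,168) and the mouth at (286,230), with the blue look-alike well clear on the right. Descending and gripping.

Emit:
step_arm --moves '[[[-0.3, -0.2, -4, 0, 8.76], [0, 0, -4.5, 0, 8.76], [0, 0, -4.5, 0, 8.76], [0, 0, -3, 0, 8.76], [0, 0, -1.5, 0, 8.76], [0, 0, -0.4, 0, 8.76], [0, 0, 0, 0, 3], [0, 0, 0, 0, 3], [0, 0, 0, 0, 3], [0, 0, 0, 0, 3]]]'

```text
clock: 2.4
tool_pos: [0.5076, 0.2431, 0.0086]
orientation: [-179.9, 0.1, -83.7]
force: [-0.6, -0.2, 0.4]
opening: 0.0606
gripper_force: 0.0
```

Emit:
step_arm --moves '[[[0, 0, 0, 0, 3], [0, 0, 0, 0, 3], [0, 0, 0, 0, 3]]]'

```text
clock: 2.7
tool_pos: [0.5072, 0.2426, 0.0077]
orientation: [-180.0, 0.0, -83.7]
force: [0.9, -0.4, 0.2]
opening: 0.037
gripper_force: 1.5
```

Emit:
step_arm --moves '[[[0, 0, 0, 0, 3], [0, 0, 0, 0, 3], [0.1, -1, 0, 0, 3], [0.15, -1.5, 0, 0, 3], [0.15, -1.5, 0, 0, 3], [0.15, -1.5, 0, 0, 3], [0.15, -1.5, 0, 0, 3], [0.15, -1.5, 0, 0, 3], [0.15, -1.5, 0, 0, 3], [0.15, -1.5, 0, 0, 3]]]'

```text
clock: 3.7
tool_pos: [0.5189, 0.1263, 0.0077]
orientation: [-180.0, 0.0, -83.7]
force: [-0.6, 4.5, 2.8]
opening: 0.0358
gripper_force: 29.8
```

Emit:
step_arm --moves '[[[0.1, -0.7, 0, 0, 3], [0, 0, 0, 0, 3], [0, 0, 0, 0, 8.76], [0, 0, 0, 0, 8.76], [0, 0, 0, 0, 8.76], [0, 0, 0, 0, 8.76], [0, 0, 0, 0, 8.76], [0, 0, 0, 0, 8.76], [0, 0, 4, 0, 8.76], [0, 0, 5, 0, 8.76]]]'

```text
clock: 4.7
tool_pos: [0.5179, 0.1196, 0.0964]
orientation: [179.7, -0.1, -83.7]
force: [2.1, 0.5, -0.2]
opening: 0.087
gripper_force: 0.0
```

Emit:
step_arm --moves '[[[0, 0, 5, 0, 8.76], [0, -3, 5, 0, 8.76], [0, -3, 3, 0, 8.76], [0, 0, 0, 0, 8.76], [0, 0, 0, 0, 8.76]]]'

```text
clock: 5.2
tool_pos: [0.5197, 0.0645, 0.2212]
orientation: [-179.9, 0.1, -83.8]
force: [-0.5, 0.3, -0.6]
opening: 0.0878
gripper_force: 0.0
```

Run:
```python
from m import *
for n in('wrist','scene','side'): snap(n,n+'2')
for n in('wrist2','scene2','side2'): tube(n,(.42,.6,.06,.275)); clamp(n)
print(ctrl.get_obs()['tool_pos'],ctrl.get_obs()['orientation'])
```

```text
wrist2 tube 2503 [0.51572795 0.14337698 0.0367563 ] ((513.0845947265625, 177.94619750976562), (35.68367004394531, 161.105712890625), 5.370275497436523)
wrist2 base 16027 ((524.710205078125, -22.953941345214844), (232.45631408691406, 124.95543670654297), 76.33982849121094)
  return _methods._mean(a, axis=axis, dtype=dtype,
  ret = um.true_divide(
Traceback (most recent call last):
  File "m.py", line 9, in clamp
    q=P[m]; print('bar',len(q),np.median(q,0),np.percentile(q[:,2],95),cv2.minAreaRect(q[:,:2].astype(np.float32)*1000))
                                              ~~~~~~~~~~~~~^^^^^^^^^^^
IndexError: index -1 is out of bounds for axis 0 with size 0
```

View pics/wrist2.png

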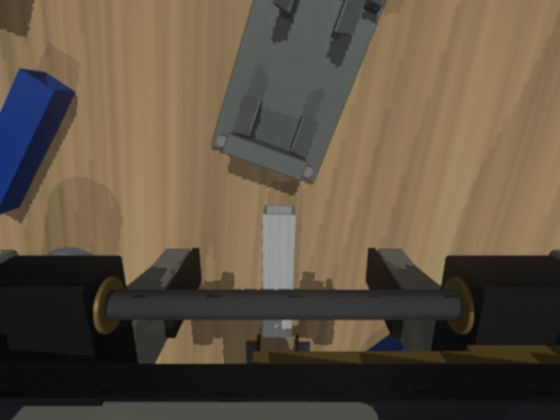

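The wrist view shows the tube fully out, with ends at (280,207) and (278,335). The clamp's stop end has corners at about (213,145) and (313,183). One more look from over the clamp for its exact pose.

Emit:
step_arm --moves '[[[0, -4, 4, 0, 8.76], [0, -4, 4, 0, 8.76], [0, -1, 0, 0, 8.76], [0, 0, 0, 0, 8.76], [0, 0, 0, 0, 8.76]]]'

```text
clock: 5.85
tool_pos: [0.5191, -0.0155, 0.2896]
orientation: [179.9, -0.0, -83.7]
force: [0.7, 1.2, -0.9]
opening: 0.0876
gripper_force: 0.0
```

Run:
```python
from m import *
snap('wrist','w3')
im,d,P=cloud('w3'); x,y,z=P[...,0],P[...,1],P[...,2]
f=im.astype(int); gray=(f.max(2)-f.min(2)<30)
m=(d>0.05)&gray&(z>.006)&(z<.11)&(x>.38)&(x<.65)&(y>-.36)&(y<.085)
c,l,s,_=cv2.connectedComponentsWithStats(m.astype(np.uint8)); i=1+s[1:,4].argmax(); m=l==i
r=cv2.minAreaRect(P[m][:,:2].astype(np.float32)*1000); print(r,s[i])
t=np.radians(r[2] if r[2]>45 else r[2]+90); ex=-np.array([np.cos(t),np.sin(t)]); ey=np.array([-ex[1],ex[0]])
c=np.array(r[0])/1000; q=P[m]; a=(q[:,:2]-c)@ex; b=(q[:,:2]-c)@ey
print('a',np.percentile(a,[0,.2,99.8,100]),'b',np.percentile(b,[.2,99.8]))
for nm,lo,hi in(('stop',.046,.06),('bar',.075,.1)):
  k=(q[:,2]>lo)&(q[:,2]<hi)&((a<-.05)if nm=='stop' else (a>.0)); print(nm,k.sum(),np.percentile(a[k],[2,50,98]),np.percentile(b[k],[2,50,98]),np.median(q[k],0),cv2.minAreaRect(q[k][:,:2].astype(np.float32)*1000))
print(np.median(z[(d>.05)&(abs(z)<.006)]))
```

```text
((510.2891845703125, -89.07376098632812), (287.68267822265625, 124.1668701171875), 76.26138305664062) [  218     0   186   230 22418]
a [-0.14384133 -0.13931129  0.13462364  0.14384134] b [-0.06085001  0.06167943]
stop 1497 [-0.13740409 -0.12280753 -0.08114516] [-0.03888921  0.00125939  0.03938529] [0.54165272 0.02985401 0.05200159] ((536.0552978515625, 16.736892700195312), (59.82557678222656, 83.65459442138672), 76.31084442138672)
bar 126 [0.1275333  0.12801506 0.13152152] [-0.0562025  -0.04935004 -0.03708656] [ 0.43190506 -0.20224984  0.08465834] ((434.8469543457031, -202.45985412597656), (4.033726692199707, 22.602283477783203), 86.98702239990234)
0.0006194594068421599
```

View pics/w3.png

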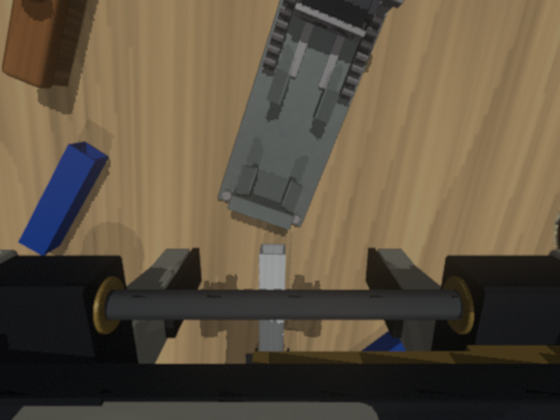

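The view shows the clamp from the stop corners (220,198)/(300,225) up to the carriage at the top, with the angle and centreline measured. Taking the tube round its middle.

Emit:
step_arm --moves '[[[-0.1, 3.9, -2, 0, 8.76], [-0.1, 3.9, -3, 0, 8.76], [-0.1, 3.9, -3, 0, 8.76], [-0.1, 3.9, -3, 0, 8.76], [-0.16, 3.75, -3, -0.012, 8.76], [0, 0, -4.5, 0, 8.76], [0, 0, -4.5, 0, 8.76], [0, 0, -3.5, 0, 8.76], [0, 0, -1.4, 0, 8.76], [0, 0, -0.3, 0, 8.76]]]'

```text
clock: 6.9
tool_pos: [0.5118, 0.1771, 0.0059]
orientation: [179.7, -0.2, -84.3]
force: [0.2, -0.2, 0.8]
opening: 0.0875
gripper_force: 0.0
```

Emit:
step_arm --moves '[[[0, 0, 0, 0, 3], [0, 0, 0, 0, 3], [0, 0, 0, 0, 3], [0, 0, 0, 0, 3], [0, 0, 0, 0, 3], [0, 0, 0, 0, 3], [0, 0, 0, 0, 3], [0, 0, 0, 0, 3], [0, 0, 0, 0, 3], [0, 0, 0, 0, 3]]]'

```text
clock: 7.9
tool_pos: [0.5142, 0.1777, 0.0094]
orientation: [-180.0, 0.0, -84.4]
force: [0.1, -0.1, 3.7]
opening: 0.0362
gripper_force: 30.0
```

Emit:
step_arm --moves '[[[0, 0, 2, 0, 3], [0, 0, 3, 0, 3], [0, 0, 4, 0, 3], [0.05, -4, 2, -0.067, 3], [0.05, -4, 0, -0.067, 3], [0.05, -4, 0, -0.067, 3], [0.05, -4, 0, -0.067, 3], [0.05, -4, 0, -0.069, 3], [0.05, -3, 0, 0, 3], [0, -0.9, 0, 0, 3]]]'

```text
clock: 8.9
tool_pos: [0.5157, -0.0639, 0.1182]
orientation: [179.9, -0.0, -103.9]
force: [0.3, 0.1, -3.8]
opening: 0.0359
gripper_force: 30.0
```

Emit:
step_arm --moves '[[[0, 0, 0, 0, 3], [0, 0, 0, 0, 3], [0, 0, 0, 0, 3]]]'

```text
clock: 9.2
tool_pos: [0.517, -0.0605, 0.1189]
orientation: [180.0, 0.0, -103.6]
force: [-0.5, 0.4, -3.8]
opening: 0.0356
gripper_force: 30.0
```

```bash
cat > f.py <<'E'
from m import *
def fit(n,zt=.14):
  im,d,P=cloud(n); x,y,z=P[...,0],P[...,1],P[...,2]
  ex=-np.array([np.cos(np.radians(76.26)),np.sin(np.radians(76.26))]); ey=np.array([-ex[1],ex[0]]); O=np.array([.5191,-.0532])
  a=(P[...,:2]-O)@ex; b=(P[...,:2]-O)@ey
  pr=lambda nm,k: print(n,nm,k.sum(),np.percentile(a[k],[2,50,98]).round(4),np.percentile(b[k],[2,50,98]).round(4)) if k.sum()>20 else None
  R0=(d>.05)&(abs(b)<.075)&(a>-.13)&(a<.27)
  pr('bar',R0&(a>.07)&(z>.078)&(z<.1)&(abs(b)<.063)); pr('barmid',R0&(a>.07)&(z>.078)&(z<.1)&(abs(b)<.035)); pr('carriagetop',R0&(a>.07)&(z>.043)&(z<.053)&(abs(b)<.03))
  pr('stop',R0&(a<-.05)&(z>.048)&(z<.06)&(abs(b)<.05)); pr('stopmid',R0&(a<-.05)&(z>.047)&(z<.06)&(abs(b)<.012))
  k=R0&(z>zt-.012)&(z<zt+.012)&(im.max(2)>90)&(abs(b)<.04)&(a<.12); pr('tube',k)
  if k.sum()>20: print(cv2.minAreaRect(np.stack([a[k],b[k]],-1).astype(np.float32)*1000))
E
python3 - <<'E'
from f import *
for n in('wrist','scene','side'): snap(n,n+'4'); fit(n+'4',.155)
o=ctrl.get_obs();print(o['tool_pos'],o['orientation'],o['gripper_force'])
a=[cv2.imread('pics/%s4.png'%n) for n in('side','wrist')]; a[0]=cv2.resize(a[0][120:360,140:460],(560,420))
cv2.imwrite('pics/sw4.png',cv2.resize(np.hstack(a),(800,300)))
E
```

```text
wrist4 carriagetop 2477 [0.137  0.1426 0.1496] [-0.0288 -0.0003  0.0288]
wrist4 stop 358 [-0.1001 -0.0934 -0.0808] [-0.04    0.0301  0.0411]
wrist4 tube 18409 [-0.0216  0.0474  0.0866] [-0.0184 -0.0011  0.0163]
((31.362316131591797, -3.5808582305908203), (113.26384735107422, 58.47416687011719), 0.10206127166748047)
scene4 bar 169 [0.1643 0.1702 0.181 ] [-0.0516  0.0059  0.0596]
scene4 barmid 97 [0.1642 0.1702 0.1808] [-0.033  -0.0009  0.033 ]
scene4 carriagetop 128 [0.1376 0.169  0.1858] [-0.0243  0.0117  0.0294]
scene4 stop 150 [-0.0998 -0.0895 -0.0525] [-0.0367  0.0067  0.0427]
scene4 stopmid 37 [-0.0992 -0.0902 -0.0809] [-0.0099  0.0001  0.0113]
scene4 tube 168 [-0.0707 -0.0381 -0.003 ] [-0.0175 -0.0004  0.0155]
((-32.05970764160156, -2.3466567993164062), (42.97391891479492, 81.21761322021484), 71.22653198242188)
side4 bar 422 [0.1651 0.1765 0.1805] [-0.0521  0.0036  0.0582]
side4 barmid 253 [0.165  0.1765 0.1806] [-0.0332  0.0003  0.0332]
side4 carriagetop 520 [0.0756 0.1816 0.2074] [-0.029  -0.0001  0.0293]
side4 stop 66 [-0.1017 -0.0833 -0.0526] [0.0238 0.0359 0.0444]
side4 tube 362 [-0.0109  0.0412  0.0861] [-0.0159  0.0003  0.0177]
((36.83241271972656, 1.242055892944336), (103.85706329345703, 35.92286682128906), 0.23838384449481964)
[ 0.51710643 -0.06051526  0.11910056] [ 1.79996922e+02  5.76950284e-03 -1.03621137e+02] 29.95560586452484
```

View pics/sw4.png

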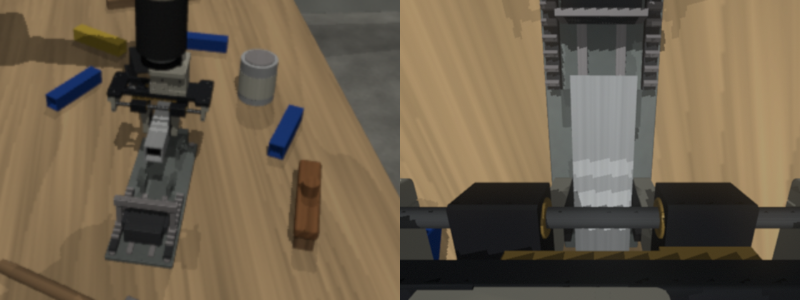

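The views show the tube held aligned over the trough (wrist half: tube (570-632, 75-250)). It is central, about 8 mm short of the stop. Lowering.

Emit:
step_arm --moves '[[[0, 0, -3, 0, 3], [0, 0, -2.5, 0, 3], [0, 0, -2, 0, 3], [0, 0, -1, 0, 3], [0, 0, -0.6, 0, 3], [0, 0, -0.4, 0, 3], [0, 0, -0.2, 0, 3], [0, 0, 0, 0, 3]]]'

```text
clock: 10.15
tool_pos: [0.5174, -0.0613, 0.0226]
orientation: [-180.0, 0.0, -103.7]
force: [-0.3, -1.6, -3.2]
opening: 0.0358
gripper_force: 30.0
```

Emit:
step_arm --moves '[[[0, 0, -0.1, 0, 3], [0, 0, -0.1, 0, 3], [0, 0, 0, 0, 3], [0, 0, 0, 0, 3]]]'

```text
clock: 10.55
tool_pos: [0.5171, -0.0614, 0.0203]
orientation: [-180.0, 0.0, -103.7]
force: [-0.3, 0.0, -4.3]
opening: 0.0356
gripper_force: 30.0
```

Emit:
step_arm --moves '[[[0, 0, -0.1, 0, 3], [0, 0, 0, 0, 3], [0, 0, 0, 0, 3]]]'

```text
clock: 10.85
tool_pos: [0.5172, -0.0614, 0.0194]
orientation: [-180.0, 0.0, -103.7]
force: [-1.5, -0.6, 0.5]
opening: 0.0355
gripper_force: 30.0
```

Emit:
step_arm --moves '[[[0, 0, -0.05, 0, 3], [0, 0, 0, 0, 3], [0, 0, 0, 0, 3]]]'

```text
clock: 11.15
tool_pos: [0.5172, -0.0614, 0.0193]
orientation: [-180.0, 0.0, -103.7]
force: [-3.4, 1.0, 7.2]
opening: 0.0359
gripper_force: 30.0
```

Emit:
step_arm --moves '[[[0, 0, 0, 0, 8.76], [0, 0, 0, 0, 8.76], [0, 0, 0, 0, 8.76], [0, 0, 0, 0, 8.76], [0, 0, 0, 0, 8.76], [0, 0, 0, 0, 8.76], [0, 0, 0, 0, 8.76], [0, 0, 2, 0, 8.76], [0, 0, 4, 0, 8.76], [0, 0, 5, 0, 8.76]]]'

```text
clock: 12.15
tool_pos: [0.5155, -0.0616, 0.1283]
orientation: [179.8, -0.1, -103.7]
force: [2.1, 0.1, 0.3]
opening: 0.0875
gripper_force: 0.0
```

Run:
```python
from f import *
o=ctrl.get_obs();print(o['tool_pos'],o['orientation'],o['joint_pos'])
for n in('wrist','side','scene'): snap(n,n+'5'); fit(n+'5',.046)
```

```text
[ 0.51553093 -0.06162711  0.1283003 ] [ 1.79768611e+02 -1.06823060e-01 -1.03700709e+02] [ 1.48494738e+01  1.11866827e+01 -2.63685630e+01 -2.10624813e-02
 -5.26990613e+01 -2.85375976e+01]
wrist5 carriagetop 4409 [0.0712 0.1403 0.1536] [-0.0286 -0.0006  0.0284]
wrist5 stop 2126 [-0.0998 -0.0893 -0.0525] [-0.0394  0.0005  0.0404]
wrist5 stopmid 620 [-0.0998 -0.089  -0.0522] [-0.0112  0.0005  0.0114]
wrist5 tube 8868 [-0.0509  0.0272  0.0862] [-0.0185 -0.0005  0.0171]
((16.25542449951172, 0.3711280822753906), (76.60523223876953, 144.43572998046875), 89.3926773071289)
side5 bar 420 [0.1652 0.1764 0.1803] [-0.0522  0.0039  0.0583]
side5 barmid 252 [0.1652 0.1763 0.1809] [-0.0332 -0.0001  0.0328]
side5 carriagetop 605 [0.0713 0.1761 0.2074] [-0.0283  0.0002  0.0286]
side5 stop 236 [-0.1001 -0.0848 -0.052 ] [-0.0364  0.001   0.0424]
side5 stopmid 82 [-0.0996 -0.0842 -0.0512] [-0.0117 -0.0015  0.0115]
side5 tube 572 [-0.0663  0.016   0.0854] [-0.0162  0.0017  0.0188]
((8.87579345703125, 0.3742942810058594), (39.336570739746094, 162.07411193847656), 89.8263168334961)
scene5 bar 167 [0.1658 0.1702 0.1809] [-0.0521  0.0058  0.0603]
scene5 barmid 95 [0.1659 0.1699 0.1811] [-0.0333  0.0004  0.0335]
scene5 carriagetop 152 [0.0739 0.1611 0.1856] [-0.0167  0.0122  0.0296]
scene5 stop 158 [-0.0996 -0.0883 -0.0532] [-0.0366  0.0061  0.0443]
scene5 stopmid 49 [-0.1009 -0.0877 -0.0609] [-0.0108  0.0007  0.0112]
scene5 tube 451 [-0.0695 -0.0055  0.0857] [-0.0346  0.0024  0.0202]
((-3.06561279296875, -7.735034942626953), (189.23252868652344, 71.90264129638672), 7.882024765014648)
```

Tube seated (along-clamp centre ≈ +8 mm, square). Going to the release bar with the gripper turned 90°.

Emit:
step_arm --moves '[[[0, 0, 1, 0.143, 8.76], [-0.4, -2, 0, 0.143, 8.76], [-0.4, -2, 0, 0.143, 8.76], [-0.4, -2, 0, 0.143, 8.76], [-0.4, -2, 0, 0.143, 8.76], [-0.4, -2, 0, 0.143, 8.76], [-0.4, -2, 0, 0.143, 8.76], [-0.4, -2, 0, 0.143, 8.76], [-0.4, -2, 0, 0.143, 8.76], [-0.4, 0, 0, 0.143, 8.76]]]'

```text
clock: 13.3
tool_pos: [0.4801, -0.2229, 0.1374]
orientation: [180.0, 0.1, -21.5]
force: [-0.0, -0.1, -1.1]
opening: 0.088
gripper_force: 0.0
```

Emit:
step_arm --moves '[[[0, 0, 0, 0.141, 8.76], [0, 0, 0, 0, 8.76], [0, 0, 0, 0, 8.76]]]'

```text
clock: 13.6
tool_pos: [0.4807, -0.2213, 0.138]
orientation: [180.0, 0.1, -13.9]
force: [0.2, 0.2, 0.4]
opening: 0.0878
gripper_force: 0.0
```

Run:
```python
from f import *
o=ctrl.get_obs();print(o['tool_pos'],o['orientation'],o['joint_pos'])
snap('wrist','w6'); fit('w6',.046)
```

```text
[ 0.48069613 -0.22127456  0.13800083] [ 1.79995808e+02  6.21196531e-02 -1.39268375e+01] [-3.47249612e+00  1.13701320e+01 -2.46344938e+01 -8.83034360e-03
 -5.40572237e+01  7.95508479e+01]
w6 bar 3024 [0.1661 0.1727 0.1794] [-0.0394  0.0136  0.0575]
w6 barmid 2004 [0.1661 0.1726 0.1794] [-0.0334  0.0022  0.0338]
w6 carriagetop 6032 [0.0718 0.1577 0.2061] [-0.0286  0.0011  0.0289]
w6 stopmid 55 [-0.0546 -0.0519 -0.05  ] [-0.0118 -0.0048  0.0096]
w6 tube 8094 [-0.0508  0.0224  0.0872] [-0.0174  0.0011  0.0355]
((15.970085144042969, 10.080194473266602), (57.58437728881836, 147.28561401367188), 89.7180404663086)
```

View pics/w6.png

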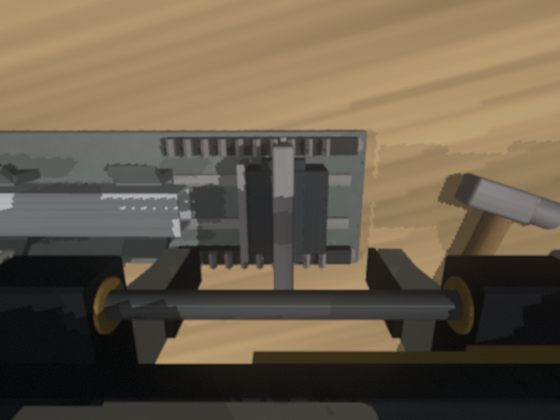

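The view shows the bar at column 283 between the open fingers, centred. The tube's end is at column 180 and the hammer is clear at right. Descending and gripping the bar.

Emit:
step_arm --moves '[[[0, 0, -3, 0, 6], [0, 0, -3, 0, 5], [0, 0, -1.2, 0, 4], [0, 0, -0.4, 0, 3], [0, 0, 0, 0, 0.8], [0, 0, 0, 0, 0.8], [0, 0, 0, 0, 0.8], [0, 0, 0, 0, 0.8], [0, 0, 0, 0, 0.8], [0, 0, 0, 0, 0.8]]]'

```text
clock: 14.65
tool_pos: [0.4812, -0.2214, 0.063]
orientation: [-180.0, -0.0, -13.7]
force: [-1.0, -1.7, 2.5]
opening: 0.0136
gripper_force: 30.0
```

Emit:
step_arm --moves '[[[0, 0, 0, 0, 0.8], [0, 0, 0, 0, 0.8], [0, 0, 0, 0, 0.8], [0, 0, 0, 0, 0.8]]]'

```text
clock: 15.05
tool_pos: [0.4812, -0.2214, 0.0629]
orientation: [180.0, -0.0, -13.7]
force: [-1.0, 0.9, 5.4]
opening: 0.014
gripper_force: 30.0
```

Emit:
step_arm --moves '[[[0, 0, 0.3, 0, 0.8], [0, 0, 0.4, 0, 0.8], [0, 0, 0.3, 0, 0.8], [0, 0, 0.3, 0, 0.8], [0, 0, 0, 0, 0.8], [0, 0, 0, 0, 0.8]]]'

```text
clock: 15.65
tool_pos: [0.4812, -0.2213, 0.0756]
orientation: [-180.0, -0.0, -13.7]
force: [4.2, -2.1, -8.2]
opening: 0.0136
gripper_force: 30.0
```

Emit:
step_arm --moves '[[[0.12, 0.49, 0, 0, 0.8], [0.24, 0.97, 0, 0, 0.8], [0.24, 0.97, 0, 0, 0.8], [0.24, 0.97, 0, 0, 0.8], [0.24, 0.97, 0, 0, 0.8], [0.12, 0.49, 0, 0, 0.8], [0.05, 0.19, 0, 0, 0.8], [0, 0, 0, 0, 0.8], [0, 0, 0, 0, 0.8]]]'

```text
clock: 16.55
tool_pos: [0.4936, -0.1705, 0.0756]
orientation: [-180.0, 0.0, -13.7]
force: [3.6, -1.3, -7.9]
opening: 0.0137
gripper_force: 30.0
```

Emit:
step_arm --moves '[[[0.05, 0.19, 0, 0, 0.8], [0.05, 0.1, 0, 0, 0.8], [0, 0.1, 0, 0, 0.8], [0, 0, 0, 0, 0.8]]]'

```text
clock: 16.95
tool_pos: [0.4944, -0.1671, 0.0756]
orientation: [180.0, 0.0, -13.7]
force: [2.3, -3.4, -8.1]
opening: 0.0138
gripper_force: 30.0
```

Emit:
step_arm --moves '[[[0.02, 0.1, 0, 0, 0.8], [0, 0, 0, 0, 0.8], [0, 0, 0, 0, 0.8]]]'

```text
clock: 17.25
tool_pos: [0.4947, -0.1661, 0.0756]
orientation: [180.0, 0.0, -13.7]
force: [4.9, -4.9, -8.7]
opening: 0.0139
gripper_force: 30.0
```

Emit:
step_arm --moves '[[[0.02, 0.1, 0, 0, 0.8], [0, 0, 0, 0, 0.8], [0, 0, 0, 0, 0.8]]]'

```text
clock: 17.55
tool_pos: [0.4949, -0.165, 0.0756]
orientation: [180.0, 0.0, -13.7]
force: [2.4, -3.0, -8.5]
opening: 0.014
gripper_force: 30.0
```

Emit:
step_arm --moves '[[[0.02, 0.1, 0, 0, 0.8], [0, 0, 0, 0, 0.8], [0, 0, 0, 0, 0.8]]]'

```text
clock: 17.85
tool_pos: [0.495, -0.1644, 0.0757]
orientation: [180.0, 0.0, -13.7]
force: [3.5, -5.9, -9.1]
opening: 0.0135
gripper_force: 30.0
```

Emit:
step_arm --moves '[[[0.02, 0.05, 0, 0, 0.8], [0, 0, 0, 0, 0.8], [0, 0, 0, 0, 0.8]]]'

```text
clock: 18.15
tool_pos: [0.4951, -0.1644, 0.0757]
orientation: [179.9, 0.0, -13.7]
force: [2.4, -9.0, -7.9]
opening: 0.0137
gripper_force: 30.0
```

Emit:
step_arm --moves '[[[0.02, 0.1, 0, 0, 0.8], [0, 0, 0, 0, 0.8], [0, 0, 0, 0, 0.8]]]'

```text
clock: 18.45
tool_pos: [0.495, -0.1643, 0.0758]
orientation: [179.9, 0.0, -13.7]
force: [2.9, -15.9, -7.9]
opening: 0.0142
gripper_force: 30.0
```

Emit:
step_arm --moves '[[[-0.04, -0.18, 0, 0, 0.8], [0, 0, 0, 0, 0.8], [0, 0, 0, 0, 0.8]]]'

```text
clock: 18.75
tool_pos: [0.495, -0.1644, 0.0757]
orientation: [180.0, 0.0, -13.7]
force: [2.5, -5.1, -7.7]
opening: 0.014
gripper_force: 30.0
```

The tube is firmly home: force rose with no motion. Letting the bar go.

Emit:
step_arm --moves '[[[0, 0, 0, 0, 6], [0, 0, 0, 0, 6], [0, 0, 0, 0, 6], [0, 0, 0, 0, 6], [0, 0, 0, 0, 6], [0, 0, 0, 0, 6], [0, 0, 0, 0, 6], [0, 0, 2, 0, 6], [0, 0, 4, 0, 6], [0, 0, 4, 0, 6]]]'

```text
clock: 19.75
tool_pos: [0.4945, -0.1643, 0.1763]
orientation: [180.0, 0.1, -13.7]
force: [1.4, 0.6, -0.2]
opening: 0.0593
gripper_force: 0.0
```

Emit:
step_arm --moves '[[[-2, -2, 3, 0, 8.76], [-3, -3, 3, 0, 8.76], [-3, -3, 2, 0, 8.76], [0, 0, 0, 0, 8.76], [0, 0, 0, 0, 8.76]]]'

```text
clock: 20.25
tool_pos: [0.4159, -0.2437, 0.2552]
orientation: [-180.0, -0.1, -13.8]
force: [-0.6, 0.5, -0.3]
opening: 0.0867
gripper_force: 0.0
```

Run:
```python
from f import *
for n in('wrist','side','scene'):
  snap(n,n+'7'); fit(n+'7',.046)
  im,d,P=cloud(n+'7')
for n in('side5','side7','scene5','scene7'):
  im,d,P=cloud(n); k=(d>.05)&(P[...,2]>.078)&(P[...,0]>.4)&(P[...,0]<.56)&(P[...,1]>-.3)&(P[...,1]<-.1)&(P[...,2]<.12); print(n,np.percentile(P[...,2][k],[50,80,95]))
a=[cv2.imread('pics/%s7.png'%n) for n in('side','scene')]; a=[cv2.resize(a[0][190:350,200:360],(400,400),interpolation=2),cv2.resize(a[1][140:260,170:290],(400,400),interpolation=2)]
cv2.imwrite('pics/sw7.png',np.hstack(a))
```

```text
wrist7 bar 2114 [0.109  0.1171 0.1224] [-0.0543  0.0045  0.0557]
wrist7 barmid 1275 [0.109  0.1171 0.1224] [-0.0333  0.0015  0.0333]
wrist7 carriagetop 3068 [0.0715 0.1218 0.1497] [-0.0286  0.0007  0.0285]
wrist7 stop 1653 [-0.098  -0.0822 -0.0524] [-0.0398 -0.0074  0.0385]
wrist7 stopmid 687 [-0.0941 -0.0807 -0.0516] [-0.0115 -0.0004  0.0112]
wrist7 tube 6408 [-0.0942 -0.009   0.0837] [-0.0337 -0.0015  0.0265]
((-7.0188751220703125, -0.2806854248046875), (79.45880889892578, 186.8140106201172), 89.97428894042969)
side7 bar 389 [0.1074 0.119  0.1235] [-0.0523  0.0038  0.0586]
side7 barmid 233 [0.1073 0.119  0.1234] [-0.0337  0.0001  0.0339]
side7 carriagetop 461 [0.0934 0.1236 0.1502] [-0.0289  0.0001  0.0282]
side7 stop 257 [-0.101  -0.0842 -0.0525] [-0.0367  0.0028  0.0425]
side7 stopmid 88 [-0.0995 -0.0818 -0.052 ] [-0.0117 -0.0004  0.0118]
side7 tube 521 [-0.0994 -0.0101  0.0584] [-0.0189  0.001   0.0189]
((-20.225543975830078, -3.3086624145507812), (76.95543670654297, 166.19248962402344), 86.86809539794922)
scene7 bar 172 [0.1077 0.1128 0.1227] [-0.0499  0.0084  0.0609]
scene7 barmid 99 [0.1077 0.1119 0.1226] [-0.0322  0.0009  0.0339]
scene7 carriagetop 219 [0.0715 0.099  0.1262] [-0.0288 -0.0003  0.0285]
scene7 stop 159 [-0.0999 -0.0887 -0.0523] [-0.0357  0.0039  0.0446]
scene7 stopmid 47 [-0.0994 -0.0868 -0.0511] [-0.0102  0.0011  0.0114]
scene7 tube 607 [-0.0954 -0.0134  0.0831] [-0.0298  0.0007  0.0298]
((-5.540992736816406, 0.9061775207519531), (184.06610107421875, 78.22494506835938), 0.33175474405288696)
side5 [0.08914608 0.09158749 0.09312299]
side7 [0.08927826 0.09161334 0.0930586 ]
scene5 [0.08795387 0.0906537  0.09252961]
scene7 [0.08862515 0.0906599  0.09295344]
```

View pics/sw7.png

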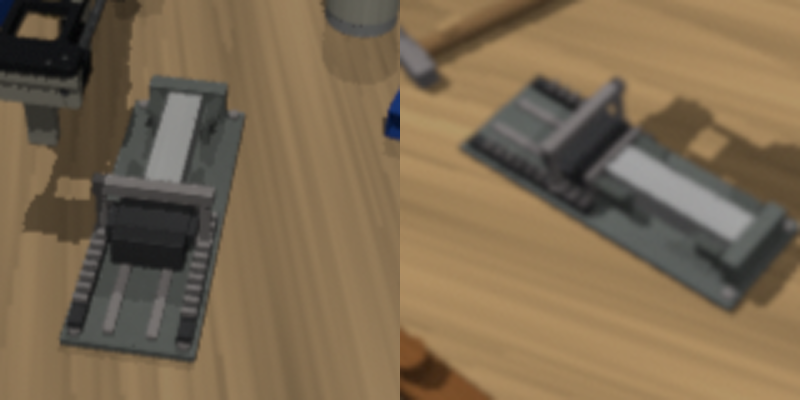

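The picture shows the tube flat in the trough against the stop, with the carriage at its end. The bar is down at the same height as when it was locked at the start, and the carriage has moved about 56.5 mm, into the 2 mm notch. Handing in.

```bash
python3 -c "
from plant import close_job
print(close_job())"
```

```text
the job is handed in; nothing more can be done
None
```

The job is handed in: the tube lies flat in the trough against the stop, the carriage sits in what measures as the 2 mm notch with the release bar down, and the robot was clear of everything at 20 s of the 67 s allowed.

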